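Open the ratchet stop that holds the key box

ROBOT

A 6-joint arm with a two-finger parallel gripper is mounted at the origin on the work surface. World frame = base frame: x ahead of the robot, y to its left, z up, the work surface at z = 0. Lengths are in m, angles in rad, forces in N, time in s.
With the tool pointing down it reaches from about 0.3 to 0.85 m from the base axis. Payload 5.4 kg.
Tool frame: the origin (TCP) lies at the very end of the fingers, on their centre line; the grasp point (between the pads) lies 19 mm behind it; z points along the fingers, y is the direction in which the jaws open and shut (so a half turn about z gives the same grasp; the last joint's range is limited). The gripper opens to 85 mm and grips with 20 to 120 N. Pads are 22 mm wide; open, the fingers measure 114 mm over their backs; the gripper's body (76 mm by 85 mm) begins 54 mm behind the grasp point. The pads swing forward as they close: fully open they stand 13 mm farther back than shut.
Start: joints at [1.104, 0.158, 1.597, -0, 1.386, -0.21], TCP at [0.146, 0.556, 0.204] pointing down, gripper open.
Joint ranges: [-2.91, 2.91], [-0.94, 2.29], [0.18, 2.7], [-1.29, 4.43], [0.17, 2.64], [-3, 3]. Speed limits (rad/s): [2.57, 2.57, 3.14, 3.14, 3.14, 3.14].

INTERFACE

Orientations are given as a unit quaternion [w, x, y, z].
In Python, from rig import sensors, vision, order gives the robot as it stands. The module is installed in compiled form; this text tells all that it offers.
- The arm moves only by the tool move_arm, never from a script. Its argument "moves" is a list of rows, each an object with "translation": the shift along the world's x, y, z in mm, a list of three; "turn": the turn, a rotation vector about the world's x, y, z in degrees, a list of three; "fingers": the opening, from -1 (shut) to 1 (fully open). In form: [{"translation": [dx, dy, dz], "turn": [ax, ay, az], "fingers": fingers}, ...]. A call has 1 to 5 rows; each row is the pose to reach, as a shift and turn from the pose commanded when the call began; what a row does not reach only later rows make up. A row lasts 1/10 s, in which the tool goes at most 50 mm and 8.59 degrees, less where a joint would pass 70% of its speed; a pose out of reach is approached as far as the arm can. A call with a gripper value outside its range is refused whole. The fingers move at their own pace and stop on an object; "squeeze" is the grip in N (left out, the last holds). Time passes only in rows, so rows that repeat a pose let the fingers close. It gives the time, the measured TCP pose, the force and the opening at its end, in the units of the state.
- sensors.observe(): the state, without advancing time (a new reading comes with each control period).
- vision.camera(name): name is "side" or "top" or "wrist"; returns the picture (420x560x3 uint8, blue, green, red); there is no depth.
- vision.calibration(name): a dict with "fx", "fy", "cx", "cy" (pixels), "k1" (the pictures are not rectified: a ray, as slopes to the right and down, at radius r is drawn at 1 + k1 r^2 times it, then the intrinsics apply), "R" (3x3) and "t" (3): a world point X has camera coordinates R X + t. Camera axes: x right, y down, z forward; pixel columns grow to the right and rows downward; lengths in m; the calibration is good to about 2 mm. A picture is of the moment at which its call begins: read the wrist's pose just before it. calibration takes no time and is no camera call; for the wrist camera it gives the pose at the moment of the call.
- order.sign_off(): hands the job in, once; it reports no verdict.
Trained networks look in the newest picture that a camera, given by its name, has taken for a name from the list of things; names that differ only in an ending like _2 or _b are one class to them, and where a whole thing is asked for, a point or a joint stands for the part that bears it (a point fixed in the world has none). Each returns a list of dicts, best first, with "confidence" (0 to 1); they miss things now and then, are a little off and sometimes report something else, mostly with a low value. They report only what shows in the picture. A call takes as long as a camera call.
- vision.regions_of(camera, thing): "pixels" (420x560 bool, what is visible of it) and "xy" ([column, row] in pixels, amid what is visible of it).
- vision.tip_of(camera, thing): "xy" ([column, row] in pixels: a listed point, or the origin of a listed thing).
The state is a dict: "clock": time; "joint_positions": joint angles; "joint_vel": joint speeds; "tau": joint torques, N m; "eef_pos": TCP position; "orientation": TCP orientation; "contact_force": force on the tool from outside, world axes, zero at the start; "ft_torque": the same for the moment, N m; "grip_width": finger opening in m.
Only numpy, scipy, OpenCV 4.12 (cv2) and the standard library are available. Lean on these libraries where they do the work, as an engineer would, in place of code of your own. Each camera call takes 0.05 s, during which the arm holds its last target. There are 200 camera calls.

TASK

The wooden key box on the console is held in by a ratchet stop. Open the stop all the way: press the orange release pad down with your fingertips and, keeping it down, push the sliding jaw back along its bar, away from the box, until it is fully home against the end block; then let go. Push only: do not lift or shift the wooden box, and leave the bowl, keys, light, bottle, radio and torch where they are.

Things in the scene. Friction and masses are not known exactly. Their poses are not given: they have to be found in the camera images.
- rail: Fixed grey ratchet stop, base plate 160 x 320 x 5 mm. Origin on the console, mid-plate; z up; y runs along the steel bar (at x = +50 mm), pointing the way the jaw opens, away from the wooden box. Fixed jaw at y = -156 mm, top z = 90 mm; end block at y = +142 mm, top z = 65 mm. Teeth under the bar lock the jaw against going back unless the pad is down; towards the box it can click along.
- jaw (a joint): Dark steel sliding jaw's place along the bar, m: 0 nearest the box, grows along the rail's +y, 0.110 = home at the end block. Friction 2 N plus 20 N per m/s. Jaw plate (140 mm wide, 10 thick, top z = 90 mm) on the box side, then a 56 mm long pocket, open above and across the bar, floored by the orange pad, then the push lip. With the pad up the ratchet gives 10 mm at most.
- release (a joint): How far the orange release pad is pressed, in m: 0 up, 0.008 fully down (hard stop). A spring brings it up: 3 N to start, 7 N fully down. The ratchet is free while it is pressed more than 0.005; let go, it springs up and the ratchet catches. It may rest a few mm down where the pawl has not dropped fully between two teeth.
- release_top (a point): Centre of the top face of the orange release pad (50 mm across the bar, 48 mm along it), which rides on the jaw above the bar; 62 mm above the console when up. It lies at x = +50 mm, y = -14 mm + joint jaw in the rail's frame, midway between jaw plate and push lip. Axes as the rail.
- push_lip (a point): On the jaw's push lip (60 mm wide across the bar, 10 mm thick, top 82 mm above the console): centre of the face that looks at the pad, 28 mm from the pad's centre along the rail's +y, 72 mm above the console. Pushing this face along +y moves the jaw back. Axes as the rail.
- end_block (a point): Centre of the end block's face that the jaw meets when home, 50 mm above the console.
- key_box: Loose light-wood box with its sliding door shut, 100 x 85 x 78 mm, 0.4 to 0.8 kg, standing on the rail's base plate between the fixed jaw and the sliding jaw. Origin at the centre of its underside. Must stay where it is.
- bowl: Copper-coloured bowl, 140 mm across, 50 mm high, loose; origin under its centre.
- keys: Pair of flat steel gate keys on a ring, about 75 x 60 mm, 7 mm high, loose on the console near the rail, on the bar's side; origin at the ring, underside, keys point along its x.
- sensor_light: White round motion sensor light, 90 mm across, 37 mm high, loose; origin under its centre.
- bottle: Grey bottle with black twist cap, 66 mm across, 144 mm high, loose, standing beyond the bar beside the wooden box; origin under its centre.
- radio: Black hand-held radio standing upright, 36 x 58 x 105 mm plus a 45 mm aerial, loose; origin under its centre.
- torch: Blue torch standing on its head, 52 mm across, 132 mm high, loose; origin under its centre.

How it is judged:
On the way, in this order (a step that is already met when the one before it is completed fails the run):
1. the release pad is pressed down while the jaw is still near the box (value of joint release above 0.005 m and value of joint jaw below 0.06 m), for 0.15 s.
2. the jaw is pushed fully back to the end block (value of joint jaw above 0.104 m), for 0.1 s.
At the end, for the whole second after the job is handed in: The jaw rests within 6 mm of its home against the end block, the wooden box stands upright within 15 mm of where it was, and bowl, keys, light, bottle, radio and torch are within 20 mm of where they were (value of joint jaw above 0.104 m and velocity of joint jaw between -0.01 and 0.01 m/s and distance of key_box from where it was at the start of the episode below 0.015 m and angle between key_box's own z axis and vertical below 0.1 rad and distance of each of bowl, keys, sensor_light, bottle, radio, torch from where it was at the start of the episode below 0.02 m); the robot touches nothing.
It fails at once if the wooden box is lifted or shifted by more than 15 mm (distance of key_box from where it was at the start of the episode above 0.015 m).
It fails at once if the bowl, keys, light, bottle, radio or torch is lifted or moved by more than 20 mm (distance of any of bowl, keys, sensor_light, bottle, radio, torch from where it was at the start of the episode above 0.02 m).
It also fails if it takes over 35 s, if anything falls off the work surface, if the arm or the gripper's body presses on something with over 40 N, if the wrist force passes 120 N, or if a joint passes its speed limit or range.

## Working session

There is one attempt and no reset: what is moved stays moved. The work goes in short steps, Python scripts to look and compute and a tool call to move; the robot and the scene stay as the last step left them, time stands still between calls to the robot, and variables do not carry over. Pictures are saved under pics/ and viewed, about 8 in all and at most 12, crops included, and the job is handed in when it is done.

Besides the shell and the picture viewer there is one more tool, called by a JSON object that holds its "method" and its "body", one argument or row to a line. move_arm: Moves the arm, as the interface text tells. Its arguments: {"type":"object","properties":{"moves":{"type":"array","items":{"type":"object","properties":{"translation":{"type":"array","items":{"type":"number"}},"turn":{"type":"array","items":{"type":"number"}},"fingers":{"type":"number"}}}},"squeeze":{"type":"number"}},"required":["moves"]}

```bash
mkdir -p pics
cat > h.py <<'E'
import numpy as np, cv2
from rig import sensors, vision, order
def ray(cal,xy):
    K=np.array([[cal['fx'],0,cal['cx']],[0,cal['fy'],cal['cy']],[0,0,1.]])
    p=cv2.undistortPoints(np.array([[xy]],float),K,np.array([cal['k1'],0,0,0.]))[0,0]
    R=np.array(cal['R']);t=np.array(cal['t'])
    return -R.T@t, R.T@np.array([p[0],p[1],1.])
def onz(cal,xy,z):
    o,d=ray(cal,xy); return o+d*(z-o[2])/d[2]
def proj(cal,X):
    K=np.array([[cal['fx'],0,cal['cx']],[0,cal['fy'],cal['cy']],[0,0,1.]])
    return cv2.projectPoints(np.array(X,float).reshape(-1,1,3),cv2.Rodrigues(np.array(cal['R']))[0],np.array(cal['t'],float),K,np.array([cal['k1'],0,0,0.]))[0][:,0]
E
python3 - <<'E'
from h import *
ims=[]
for c in ['side','top']:
    im=vision.camera(c); cal=vision.calibration(c)
    cv2.imwrite(f'pics/{c}0.png',im)
    for th,z in [('release_top',.062),('push_lip',.072),('end_block',.05),('rail',0),('key_box',0),('bottle',0),('keys',0),('radio',0),('torch',0),('bowl',0),('sensor_light',0)]:
        r=vision.tip_of(c,th)
        for q in r[:2]: print(c,th,round(q['confidence'],2),np.round(q['xy'],1),np.round(onz(cal,q['xy'],z)[:3],4))
print(sensors.observe())
E
```

```text
side release_top 0.63 [311.4 209.9] [ 0.5635 -0.0236  0.062 ]
side push_lip 0.84 [309.9 217.3] [0.5594 0.014  0.072 ]
side end_block 0.85 [312.8 249.9] [0.5295 0.1045 0.05  ]
side rail 0.76 [327.4 225.6] [ 0.5168 -0.0352  0.    ]
side key_box 0.74 [270.4 192.5] [ 0.7086 -0.1209  0.    ]
side key_box 0.64 [331.5 201.3] [ 0.5251 -0.1338  0.    ]
side bottle 0.78 [268.4 190.8] [ 0.7164 -0.1263  0.    ]
side bottle 0.7 [309.6 216.9] [ 0.5729 -0.0546  0.    ]
side keys 0.57 [289.8 239.3] [0.606  0.0428 0.    ]
side radio 0.82 [303.9 138.3] [ 0.6732 -0.401   0.    ]
side torch 0.67 [235.8 351.7] [0.6393 0.4102 0.    ]
side torch 0.58 [221.4 270.3] [0.7509 0.1948 0.    ]
side bowl 0.65 [239.7 349.4] [0.6324 0.4021 0.    ]
side sensor_light 0.8 [344.  140.1] [ 0.5426 -0.4284  0.    ]
side sensor_light 0.56 [303.6 140.5] [ 0.6714 -0.3893  0.    ]
top release_top 0.93 [274.4 226.4] [ 0.5646 -0.0182  0.062 ]
top push_lip 0.67 [264.3 228. ] [0.5594 0.0082 0.072 ]
top end_block 0.59 [224.2 236.5] [0.5381 0.1127 0.05  ]
top end_block 0.43 [319.5 243.5] [ 0.5216 -0.1369  0.05  ]
top rail 0.85 [281.
[... 543 characters left out ...]
joint_positions': array([ 1.10390723e+00,  1.58389865e-01,  1.59703197e+00,  1.16873682e-06,
        1.38618249e+00, -2.10125412e-01]), 'joint_vel': array([ 3.15819813e-04, -9.00692931e-05, -2.35123009e-05,  5.05143681e-04,
        4.11661966e-04,  1.38641281e-03]), 'tau': array([ 1.98157511e-03, -3.96009529e+01, -3.31703317e+01, -3.45598562e-05,
        5.48444950e-04,  3.96799692e-06]), 'eef_pos': array([0.14604505, 0.55611819, 0.20418881]), 'orientation': array([-2.47866613e-06,  1.28029578e-01,  9.91770350e-01, -5.31068014e-06]), 'contact_force': array([-0.68158062,  0.17704167,  0.51914155]), 'ft_torque': array([-0.0051731 , -0.01441457, -0.01038952]), 'grip_width': 0.08552552389040925}
```

View pics/top0.png

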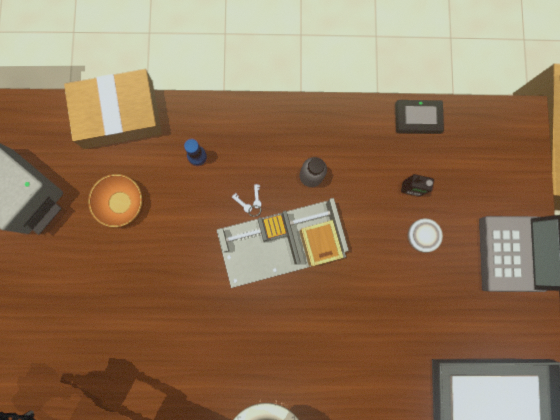

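View pics/side0.png

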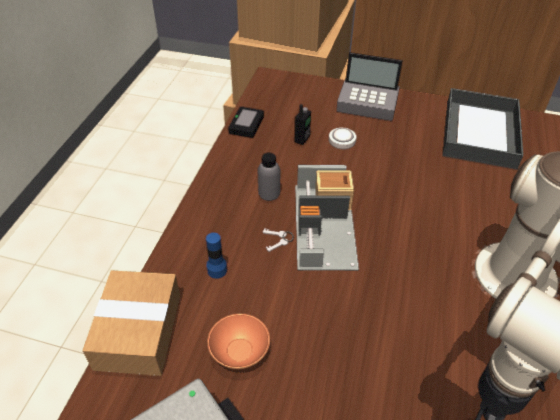

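Top and side pictures agree: the pad is near (0.565, -0.018), the rail is turned about +11.5°, and the jaw value is about 0.02. I'll move above it with the fingers shut and the tool's y axis across the bar.

{"method": "move_arm", "body": {
  "moves": [
    {"translation": [27, -38, 3], "turn": [0, 0, -4.5], "fingers": -1},
    {"translation": [54, -76, 6], "turn": [0, 0, -9], "fingers": -1},
    {"translation": [80, -114, 10], "turn": [0, 0, -13], "fingers": -1},
    {"translation": [107, -152, 13], "turn": [0, 0, -17], "fingers": -1},
    {"translation": [133, -190, 16], "turn": [0, 0, -21], "fingers": -1}
  ]
}}

```text
clock: 1.7
eef_pos: [0.2798, 0.3646, 0.2205]
orientation: [0.0, 0.308, 0.951, 0.0]
contact_force: [1.0, 0.5, 0.3]
grip_width: 0.0126
```

{"method": "move_arm", "body": {
  "moves": [
    {"translation": [27, -38, 3], "turn": [0, 0, -4.5], "fingers": -1},
    {"translation": [54, -76, 6], "turn": [0, 0, -9], "fingers": -1},
    {"translation": [80, -114, 10], "turn": [0, 0, -13], "fingers": -1},
    {"translation": [107, -152, 13], "turn": [0, 0, -17], "fingers": -1},
    {"translation": [133, -190, 16], "turn": [0, 0, -21], "fingers": -1}
  ]
}}

```text
clock: 2.2
eef_pos: [0.413, 0.1744, 0.2367]
orientation: [0.0, 0.476, 0.879, 0.0]
contact_force: [0.5, 0.4, -0.6]
grip_width: -0.0003
```

{"method": "move_arm", "body": {
  "moves": [
    {"translation": [30, -38, 3], "turn": [0, 0, -4.5], "fingers": -1},
    {"translation": [60, -76, 6], "turn": [0, 0, -9], "fingers": -1},
    {"translation": [90, -114, 10], "turn": [0, 0, -13], "fingers": -1},
    {"translation": [120, -152, 13], "turn": [0, 0, -17], "fingers": -1},
    {"translation": [150, -190, 16], "turn": [0, 0, -21.5], "fingers": -1}
  ]
}}

```text
clock: 2.7
eef_pos: [0.5631, -0.0158, 0.2524]
orientation: [0.0, 0.632, 0.775, 0.0]
contact_force: [1.4, 0.6, 0.8]
grip_width: 0.0002
```

Run:
```python
from h import *
s=sensors.observe(); print(s['clock'],s['eef_pos'],s['orientation'],s['contact_force'],s['grip_width'],s['joint_positions'])
for c in ['wrist','top']:
    im=vision.camera(c); cal=vision.calibration(c)
    for th,z in [('release_top',.062),('push_lip',.072),('end_block',.05),('rail',0),('keys',0)]:
        for q in vision.tip_of(c,th)[:2]:
            print(c,th,round(q['confidence'],2),np.round(q['xy'],1),np.round(onz(cal,q['xy'],z),4))
            if c=='wrist': cv2.circle(im,tuple(int(v) for v in q['xy']),3,(0,255,0),1)
    if c=='wrist': cv2.imwrite('pics/w1.png',im)
```

```text
2.7 [ 0.56308171 -0.01576834  0.25243245] [1.35591004e-04 6.32133045e-01 7.74859835e-01 1.77512487e-04] [1.39415545 0.62667812 0.80560661] 0.00015114411477597136 [-2.42613025e-01  9.88192268e-02  1.56729155e+00  2.05974550e-04
  1.47508496e+00 -4.44823065e-01]
wrist release_top 0.89 [276.4 178.5] [ 0.5661 -0.0246  0.062 ]
wrist end_block 0.67 [225.6 250.1] [ 0.5261 -0.1187  0.05  ]
wrist end_block 0.58 [267.3  44. ] [0.5325 0.1016 0.05  ]
wrist rail 0.78 [239.  173.9] [ 0.5234 -0.0401  0.    ]
wrist rail 0.69 [492.9  16.4] [0.767  0.1875 0.    ]
wrist keys 0.81 [330.  130.7] [0.619  0.0306 0.    ]
top release_top 0.37 [276.9 226.2] [ 0.5652 -0.0247  0.062 ]
top push_lip 0.78 [261.4 229.6] [0.5552 0.0156 0.072 ]
top push_lip 0.36 [411.  188.2] [ 0.667  -0.3763  0.072 ]
top end_block 0.57 [225.2 238.1] [0.5339 0.1101 0.05  ]
top rail 0.64 [278.5 244.8] [ 0.52   -0.0312  0.    ]
```

View pics/w1.png

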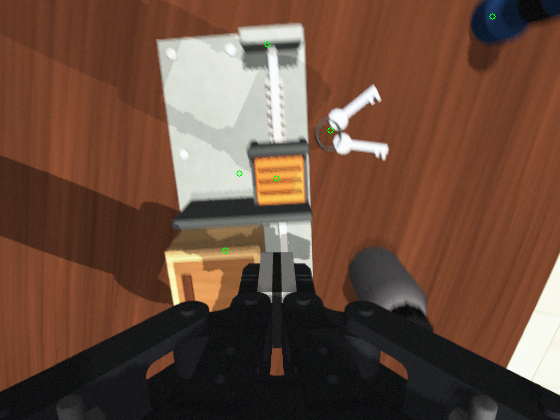

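The wrist view shows the jaw with its orange pad centred near (279,179), the lip at row ~150, the jaw plate at row ~212, the end block at the top (270,40) and the keys to the right at (345,130). I'll zoom in to measure exactly.

Run:
```python
from h import *
im=cv2.imread('pics/w1.png')
cv2.imwrite('pics/w1c.png',cv2.resize(im[130:230,160:320],None,fx=5,fy=5,interpolation=cv2.INTER_CUBIC))
cal=vision.calibration('wrist')
for n,z,a,b in [('plateL',.005,(160,45),(177,205)),('plateR',.005,(304,50),(310,130))]:
    A,B=onz(cal,a,z),onz(cal,b,z); d=A-B; print(n,A,B,np.degrees(np.arctan2(-d[0],d[1])))
cam=-np.array(cal['R']).T@cal['t'];print(cam)
# model overlay
th=np.radians(11.5)
hsv=cv2.cvtColor(im,cv2.COLOR_BGR2HSV)
```

```text
plateL [0.40822146 0.09344647 0.005     ] [ 0.45105983 -0.08322169  0.005     ] 13.62997482871048
plateR [0.56354129 0.1198413  0.005     ] [0.58951993 0.03733211 0.005     ] 17.476998087179666
[0.5465213  0.0557892  0.42252549]
```

View pics/w1c.png

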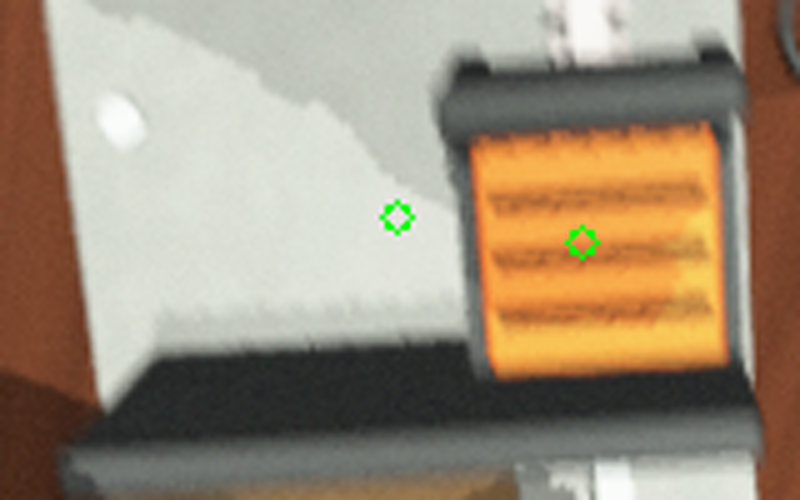

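Run:
```python
from h import *
cal=vision.calibration('wrist')
def P(u,v,z): return onz(cal,(160+(u-2)/5,130+(v-2)/5),z)[:2]
C=[P(*c,.062) for c in [(472,135),(712,125),(727,362),(495,378)]]
print(np.round(C,4),np.round(np.mean(C,0),4)); 
for i in range(4): print(np.linalg.norm(C[i]-C[i-1]), np.degrees(np.arctan2(*(C[i]-C[i-1])[::-1])))
a,b=P(442,140,.082),P(742,112,.082); print('lip inner top edge',a,b,np.linalg.norm(a-b),np.degrees(np.arctan2(*(b-a)[::-1])))
a,b=P(165,355,.09)*0+P(65,452,.09),P(757,405,.09); print('plate top edge',a,b,np.linalg.norm(a-b),np.degrees(np.arctan2(*(b-a)[::-1])))
q=(lambda w,x,y,z:0)
```

```text
[[ 0.5342  0.0024]
 [ 0.5813  0.0144]
 [ 0.5955 -0.0334]
 [ 0.5485 -0.0468]] [ 0.5649 -0.0159]
0.051287652847159165 106.25074965908844
0.0486385012351324 14.205739157373204
0.049839488831962854 -73.46271003255019
0.04885761542763278 -164.08565289239345
lip inner top edge [0.52940133 0.00327723] [0.58443517 0.02026094] 0.05759488312437864 17.150479934415362
plate top edge [ 0.46818741 -0.07109064] [ 0.59938925 -0.03374133] 0.13641441700382873 15.89009605385081
```

Pad size (50×48) and the 10 mm and 60 mm features come out right. The yaw is about 15° and the pad centre about (0.565, -0.016). I'll descend into the pocket.

{"method": "move_arm", "body": {
  "moves": [
    {"translation": [1, 0, -40], "turn": [0, 0, 2], "fingers": -1},
    {"translation": [2, 0, -80], "turn": [0, 0, 3.5], "fingers": -1},
    {"translation": [2, 0, -120], "turn": [0, 0, 3.5], "fingers": -1},
    {"translation": [2, 0, -145], "turn": [0, 0, 3.5], "fingers": -1},
    {"translation": [2, 0, -155], "turn": [0, 0, 3.5], "fingers": -1}
  ]
}}

```text
clock: 3.8
eef_pos: [0.5617, -0.013, 0.094]
orientation: [-0.003, 0.607, 0.795, -0.001]
contact_force: [-0.0, -0.2, -0.4]
grip_width: -0.0001
```

Run:
```python
from h import *
im=vision.camera('wrist'); cv2.imwrite('pics/w2.png',im)
s=vision.camera('side'); cal=vision.calibration('side')
e=sensors.observe(); print(e['eef_pos'],e['contact_force'],proj(cal,e['eef_pos']))
cv2.imwrite('pics/s2.png',cv2.resize(s[130:280,230:410],None,fx=4,fy=4,interpolation=cv2.INTER_CUBIC))
a=cv2.resize(im,(400,300)); b=cv2.resize(s[150:270,250:410],(400,300),interpolation=cv2.INTER_CUBIC)
cv2.imwrite('pics/c2.png',np.hstack([a,b]))
```

```text
[ 0.56309711 -0.01346604  0.09615571] [-0.26803924  0.34633079 -0.28842996] [[311.28332044 203.65598334]]
```

View pics/c2.png

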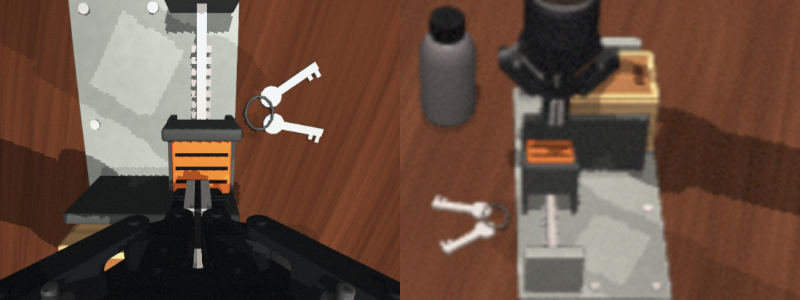

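The left half (wrist view) shows the fingertips over the pad between lip and jaw plate. The right half (side view) agrees, with the keys, bottle and box untouched. Pressing now.

{"method": "move_arm", "body": {
  "moves": [
    {"translation": [0, 0, -15], "turn": [0, 0, 0], "fingers": -1},
    {"translation": [0, 0, -30], "turn": [0, 0, 0], "fingers": -1},
    {"translation": [0, 0, -36], "turn": [0, 0, 0], "fingers": -1},
    {"translation": [0, 0, -40], "turn": [0, 0, 0], "fingers": -1},
    {"translation": [0, 0, -42], "turn": [0, 0, 0], "fingers": -1}
  ]
}}

```text
clock: 4.4
eef_pos: [0.564, -0.0139, 0.0549]
orientation: [-0.0, 0.607, 0.795, -0.0]
contact_force: [0.8, 0.3, -0.3]
grip_width: -0.0001
```

{"method": "move_arm", "body": {
  "moves": [
    {"translation": [0, 0, -1], "turn": [0, 0, 0], "fingers": -1},
    {"translation": [0, 0, -2], "turn": [0, 0, 0], "fingers": -1},
    {"translation": [0, 0, -2], "turn": [0, 0, 0], "fingers": -1}
  ]
}}

```text
clock: 4.7
eef_pos: [0.5643, -0.0139, 0.0534]
orientation: [0.0, 0.607, 0.795, 0.0]
contact_force: [0.0, 1.0, 0.8]
grip_width: 0.0
```

Run:
```python
from h import *
im=vision.camera('wrist'); cv2.imwrite('pics/w3.png',im)
s=vision.camera('side'); cal=vision.calibration('side')
e=sensors.observe(); print(e['eef_pos'],e['contact_force'],e['ft_torque'],e['tau'])
a=im[100:325,180:480]; a=cv2.resize(a,(400,300)); b=cv2.resize(s[175:250,270:370],(400,300),interpolation=cv2.INTER_CUBIC)
cv2.imwrite('pics/c3.png',np.hstack([a,b]))
```

```text
[ 0.56425863 -0.01392476  0.05348838] [ 0.00150684 -0.52395557  0.75878182] [-0.00748062  0.0033137  -0.00273407] [-3.11155869e-03 -4.08463204e+01 -2.89973366e+01 -3.80527899e-04
 -5.60566841e-04  3.03715785e-05]
```

View pics/c3.png

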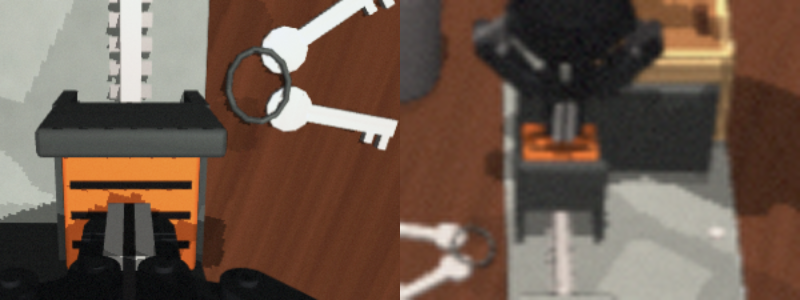

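The fingertips are in the pocket (left: tips over the pad, clear of lip and plate), but there's no force yet. I'll keep going down gently until I feel contact.

{"method": "move_arm", "body": {
  "moves": [
    {"translation": [0, 0, -1], "turn": [0, 0, 0], "fingers": -1},
    {"translation": [0, 0, -2], "turn": [0, 0, 0], "fingers": -1},
    {"translation": [0, 0, -3], "turn": [0, 0, 0], "fingers": -1}
  ]
}}

```text
clock: 5.1
eef_pos: [0.5641, -0.0139, 0.0501]
orientation: [0.0, 0.607, 0.795, 0.0]
contact_force: [0.4, -0.8, 1.1]
grip_width: 0.0003
```

{"method": "move_arm", "body": {
  "moves": [
    {"translation": [0, 0, -1], "turn": [0, 0, 0], "fingers": -1},
    {"translation": [0, 0, -2], "turn": [0, 0, 0], "fingers": -1},
    {"translation": [0, 0, -2], "turn": [0, 0, 0], "fingers": -1}
  ]
}}

```text
clock: 5.4
eef_pos: [0.5639, -0.0138, 0.048]
orientation: [-0.0, 0.607, 0.795, -0.0]
contact_force: [0.2, 0.1, -0.6]
grip_width: -0.0002
```

{"method": "move_arm", "body": {
  "moves": [
    {"translation": [0, 0, -1], "turn": [0, 0, 0], "fingers": -1},
    {"translation": [0, 0, -2], "turn": [0, 0, 0], "fingers": -1},
    {"translation": [0, 0, -2], "turn": [0, 0, 0], "fingers": -1}
  ]
}}

```text
clock: 5.7
eef_pos: [0.564, -0.0139, 0.046]
orientation: [-0.0, 0.607, 0.795, -0.0]
contact_force: [0.6, 0.6, -0.9]
grip_width: 0.0002
```

Run:
```python
from h import *
e=sensors.observe(); print(e['eef_pos'],e['contact_force'])
out=[]
for c,(r0,r1,c0,c1) in [('wrist',(150,300,200,400)),('side',(175,250,270,370))]:
    im=vision.camera(c); cal=vision.calibration(c)
    cv2.imwrite(f'pics/{c}4.png',im)
    f=400/(c1-c0)
    b=cv2.resize(im[r0:r1,c0:c1],(400,300),interpolation=cv2.INTER_CUBIC)
    p=proj(cal,e['eef_pos'])[0]; print(c,p)
    cv2.drawMarker(b,(int((p[0]-c0)*f),int((p[1]-r0)*f)),(0,255,0),cv2.MARKER_CROSS,12,1)
    out.append(b)
cv2.imwrite('pics/c4.png',np.hstack(out))
```

```text
[ 0.56395585 -0.01387215  0.04603444] [ 0.63714035  0.55208331 -0.94847766]
wrist [278.2284909  248.39820043]
side [310.14840613 216.36908582]
```

View pics/c4.png

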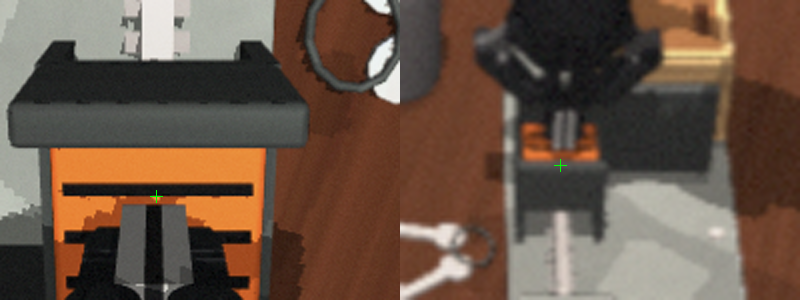

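In the side view the real tips (565,148) sit about 14 mm above the commanded TCP mark (560,165), so the shut fingers end short of the TCP and only now approach the pad. I'll continue down by feel.

{"method": "move_arm", "body": {
  "moves": [
    {"translation": [0, 0, -1], "turn": [0, 0, 0], "fingers": -1},
    {"translation": [0, 0, -2], "turn": [0, 0, 0], "fingers": -1},
    {"translation": [0, 0, -3], "turn": [0, 0, 0], "fingers": -1},
    {"translation": [0, 0, -3], "turn": [0, 0, 0], "fingers": -1}
  ]
}}

```text
clock: 6.2
eef_pos: [0.5639, -0.0139, 0.043]
orientation: [-0.0, 0.607, 0.795, -0.0]
contact_force: [-0.0, -0.4, -0.4]
grip_width: 0.0004
```

{"method": "move_arm", "body": {
  "moves": [
    {"translation": [0, 0, -1], "turn": [0, 0, 0], "fingers": -1},
    {"translation": [0, 0, -2], "turn": [0, 0, 0], "fingers": -1},
    {"translation": [0, 0, -2], "turn": [0, 0, 0], "fingers": -1}
  ]
}}

```text
clock: 6.5
eef_pos: [0.5639, -0.0139, 0.041]
orientation: [-0.0, 0.607, 0.795, -0.0]
contact_force: [0.2, -0.2, 0.7]
grip_width: 0.0002
```

{"method": "move_arm", "body": {
  "moves": [
    {"translation": [0, 0, -1], "turn": [0, 0, 0], "fingers": -1},
    {"translation": [0, 0, -2], "turn": [0, 0, 0], "fingers": -1},
    {"translation": [0, 0, -2], "turn": [0, 0, 0], "fingers": -1}
  ]
}}

```text
clock: 6.8
eef_pos: [0.5639, -0.0138, 0.039]
orientation: [-0.0, 0.607, 0.795, -0.0]
contact_force: [-1.5, -0.0, 0.5]
grip_width: 0.0001
```

Run:
```python
from h import *
e=sensors.observe(); print(e['eef_pos'],e['contact_force'])
out=[]
for c,(r0,r1,c0,c1) in [('wrist',(150,300,200,400)),('side',(175,250,270,370))]:
    im=vision.camera(c); cal=vision.calibration(c)
    cv2.imwrite(f'pics/{c}5.png',im)
    f=400/(c1-c0)
    b=cv2.resize(im[r0:r1,c0:c1],(400,300),interpolation=cv2.INTER_CUBIC)
    for k in range(0,25,5):
        p=proj(cal,e['eef_pos']+[0,0,k/1000])[0]
        cv2.drawMarker(b,(int((p[0]-c0)*f),int((p[1]-r0)*f)),(0,255,0),cv2.MARKER_CROSS,6,1)
    out.append(b)
cv2.imwrite('pics/c5.png',np.hstack(out))
```

```text
[ 0.56389523 -0.01382533  0.03898554] [-1.50319462 -0.03918281  0.47370347]
```

View pics/c5.png

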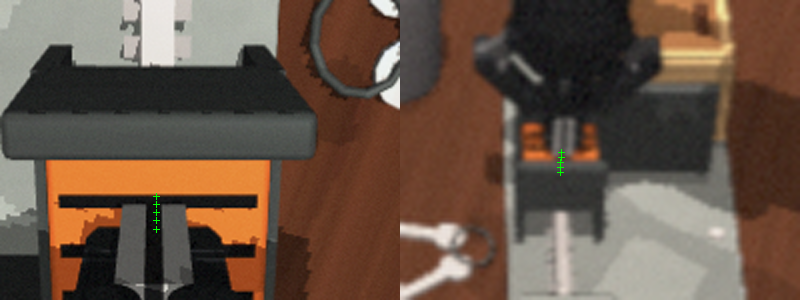

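Both cameras (tip edge at wrist row ~252, side row ~214) put the real tips about 30 mm above the TCP value, allowing for the 22 mm pad width. The tip is then at z≈0.069, still just over the pad, with ~14 mm to the lip. I'll shift 8 mm towards the lip so the body clears the jaw plate, then keep lowering by feel.

{"method": "move_arm", "body": {
  "moves": [
    {"translation": [-1, 4, 0], "turn": [0, 0, 0], "fingers": -1},
    {"translation": [-2, 8, 0], "turn": [0, 0, 0], "fingers": -1},
    {"translation": [-2, 8, -2], "turn": [0, 0, 0], "fingers": -1},
    {"translation": [-2, 8, -4], "turn": [0, 0, 0], "fingers": -1}
  ]
}}

```text
clock: 7.3
eef_pos: [0.562, -0.0057, 0.0351]
orientation: [0.0, 0.607, 0.795, -0.0]
contact_force: [-0.7, 0.1, 0.1]
grip_width: 0.0001
```

{"method": "move_arm", "body": {
  "moves": [
    {"translation": [0, 0, -1], "turn": [0, 0, 0], "fingers": -1},
    {"translation": [0, 0, -2], "turn": [0, 0, 0], "fingers": -1},
    {"translation": [0, 0, -3], "turn": [0, 0, 0], "fingers": -1}
  ]
}}

```text
clock: 7.6
eef_pos: [0.5621, -0.0057, 0.0324]
orientation: [-0.0, 0.607, 0.795, 0.0]
contact_force: [-1.8, 2.0, 4.4]
grip_width: -0.0001
```

Contact: +4.4 N upward. Pressing further.

{"method": "move_arm", "body": {
  "moves": [
    {"translation": [0, 0, -1], "turn": [0, 0, 0], "fingers": -1},
    {"translation": [0, 0, -2], "turn": [0, 0, 0], "fingers": -1},
    {"translation": [0, 0, -3], "turn": [0, 0, 0], "fingers": -1}
  ]
}}

```text
clock: 7.9
eef_pos: [0.5622, -0.0059, 0.0294]
orientation: [0.0, 0.607, 0.795, 0.0]
contact_force: [-2.3, 0.9, 5.1]
grip_width: -0.0
```

{"method": "move_arm", "body": {
  "moves": [
    {"translation": [0, 0, -1], "turn": [0, 0, 0], "fingers": -1},
    {"translation": [0, 0, -2], "turn": [0, 0, 0], "fingers": -1},
    {"translation": [0, 0, -3], "turn": [0, 0, 0], "fingers": -1}
  ]
}}

```text
clock: 8.2
eef_pos: [0.5624, -0.0061, 0.0268]
orientation: [0.0, 0.607, 0.795, 0.0]
contact_force: [-4.9, 1.4, 13.6]
grip_width: -0.0
```

The force jumped to 13.6 N, so the pad is at its hard stop. Hold a moment, then push along the bar.

{"method": "move_arm", "body": {
  "moves": [
    {"translation": [0, 0, 0], "turn": [0, 0, 0], "fingers": -1},
    {"translation": [0, 0, 0], "turn": [0, 0, 0], "fingers": -1},
    {"translation": [-1, 3, 0], "turn": [0, 0, 0], "fingers": -1},
    {"translation": [-2, 7, 0], "turn": [0, 0, 0], "fingers": -1},
    {"translation": [-3, 12, 0], "turn": [0, 0, 0], "fingers": -1}
  ]
}}

```text
clock: 8.7
eef_pos: [0.5595, 0.0045, 0.0269]
orientation: [0.001, 0.607, 0.795, -0.001]
contact_force: [-3.4, -4.4, 7.3]
grip_width: 0.0001
```

{"method": "move_arm", "body": {
  "moves": [
    {"translation": [-1, 5, 0], "turn": [0, 0, 0], "fingers": -1},
    {"translation": [-3, 10, 0], "turn": [0, 0, 0], "fingers": -1},
    {"translation": [-4, 15, 0], "turn": [0, 0, 0], "fingers": -1},
    {"translation": [-5, 20, 0], "turn": [0, 0, 0], "fingers": -1}
  ]
}}

```text
clock: 9.1
eef_pos: [0.5541, 0.0246, 0.0269]
orientation: [0.001, 0.607, 0.795, -0.001]
contact_force: [-5.4, -4.3, 9.3]
grip_width: 0.0002
```

{"method": "move_arm", "body": {
  "moves": [
    {"translation": [-2, 8, 0], "turn": [0, 0, 0], "fingers": -1},
    {"translation": [-4, 16, 0], "turn": [0, 0, 0], "fingers": -1},
    {"translation": [-6, 24, 0], "turn": [0, 0, 0], "fingers": -1},
    {"translation": [-8, 32, 0], "turn": [0, 0, 0], "fingers": -1},
    {"translation": [-10, 40, 0], "turn": [0, 0, 0], "fingers": -1}
  ]
}}

```text
clock: 9.6
eef_pos: [0.544, 0.0647, 0.0269]
orientation: [0.001, 0.607, 0.795, -0.001]
contact_force: [-5.5, -4.5, 9.1]
grip_width: 0.0001
```

{"method": "move_arm", "body": {
  "moves": [
    {"translation": [-1, 4, 0], "turn": [0, 0, 0], "fingers": -1},
    {"translation": [-2, 8, 0], "turn": [0, 0, 0], "fingers": -1},
    {"translation": [-3, 12, 0], "turn": [0, 0, 0], "fingers": -1}
  ]
}}

```text
clock: 9.9
eef_pos: [0.5407, 0.0768, 0.0269]
orientation: [0.0, 0.607, 0.795, -0.001]
contact_force: [-5.9, -5.4, 9.1]
grip_width: 0.0003
```

{"method": "move_arm", "body": {
  "moves": [
    {"translation": [-1, 2, 0], "turn": [0, 0, 0], "fingers": -1},
    {"translation": [-1, 4, 0], "turn": [0, 0, 0], "fingers": -1},
    {"translation": [-1, 6, 0], "turn": [0, 0, 0], "fingers": -1}
  ]
}}

```text
clock: 10.2
eef_pos: [0.5392, 0.0827, 0.0268]
orientation: [-0.0, 0.606, 0.795, -0.002]
contact_force: [-7.8, -4.3, 12.4]
grip_width: 0.0
```

{"method": "move_arm", "body": {
  "moves": [
    {"translation": [0, 2, 0], "turn": [0, 0, 0], "fingers": -1},
    {"translation": [-1, 4, 0], "turn": [0, 0, 0], "fingers": -1}
  ]
}}

```text
clock: 10.4
eef_pos: [0.5387, 0.0864, 0.0269]
orientation: [0.001, 0.606, 0.795, -0.002]
contact_force: [-2.0, -4.7, 7.1]
grip_width: 0.0
```

{"method": "move_arm", "body": {
  "moves": [
    {"translation": [0, 2, 0], "turn": [0, 0, 0], "fingers": -1},
    {"translation": [-1, 4, 0], "turn": [0, 0, 0], "fingers": -1}
  ]
}}

```text
clock: 10.6
eef_pos: [0.5397, 0.0898, 0.0271]
orientation: [0.003, 0.606, 0.795, -0.001]
contact_force: [1.4, -12.0, 3.1]
grip_width: 0.0001
```

{"method": "move_arm", "body": {
  "moves": [
    {"translation": [0, 2, 0], "turn": [0, 0, 0], "fingers": -1}
  ]
}}

```text
clock: 10.7
eef_pos: [0.5398, 0.0897, 0.0271]
orientation: [0.004, 0.606, 0.795, -0.002]
contact_force: [-0.5, -20.6, 5.7]
grip_width: -0.0001
```

{"method": "move_arm", "body": {
  "moves": [
    {"translation": [-1, 2, 0], "turn": [0, 0, 0], "fingers": -1}
  ]
}}

```text
clock: 10.8
eef_pos: [0.5398, 0.0897, 0.0272]
orientation: [0.006, 0.606, 0.795, -0.003]
contact_force: [4.1, -28.5, 2.0]
grip_width: -0.0003
```

A firm stop at y≈0.090, where home was predicted. I'll relax the push, lift straight out, and check.

{"method": "move_arm", "body": {
  "moves": [
    {"translation": [0, 0, 0], "turn": [0, 0, 0], "fingers": -1},
    {"translation": [1, -4, 0], "turn": [0, 0, 0], "fingers": -1},
    {"translation": [1, -5, 6], "turn": [0, 0, 0], "fingers": -1},
    {"translation": [1, -5, 20], "turn": [0, 0, 0], "fingers": -1},
    {"translation": [1, -6, 50], "turn": [0, 0, 0], "fingers": -1}
  ]
}}

```text
clock: 11.3
eef_pos: [0.5351, 0.0897, 0.0737]
orientation: [-0.003, 0.607, 0.795, -0.002]
contact_force: [0.5, 0.6, -0.3]
grip_width: 0.0004
```

{"method": "move_arm", "body": {
  "moves": [
    {"translation": [0, 0, 40], "turn": [0, 0, 0], "fingers": -1},
    {"translation": [0, 0, 80], "turn": [0, 0, 0], "fingers": -1},
    {"translation": [0, 0, 120], "turn": [0, 0, 0], "fingers": -1},
    {"translation": [0, -30, 160], "turn": [0, 0, 0], "fingers": -1},
    {"translation": [0, -60, 180], "turn": [0, 0, 0], "fingers": -1}
  ]
}}

```text
clock: 11.8
eef_pos: [0.539, 0.0302, 0.2604]
orientation: [0.002, 0.606, 0.796, 0.001]
contact_force: [1.0, 0.5, -0.2]
grip_width: -0.0005
```

Run:
```python
from h import *
e=sensors.observe(); print(e['clock'],e['eef_pos'],e['contact_force'])
w=vision.camera('wrist'); s=vision.camera('side'); cal=vision.calibration('side')
for th,z in [('release_top',.062),('push_lip',.072),('end_block',.05),('rail',0),('key_box',0),('bottle',0),('keys',0),('radio',0),('torch',0),('bowl',0),('sensor_light',0)]:
    for q in vision.tip_of('side',th)[:2]: print(th,round(q['confidence'],2),np.round(onz(cal,q['xy'],z)[:2],4))
cv2.imwrite('pics/c6.png',np.hstack([cv2.resize(w,(400,300)),cv2.resize(s[150:285,240:420],(400,300),interpolation=cv2.INTER_CUBIC)]))
```

```text
11.8 [0.53898825 0.03023066 0.26038622] [ 1.03462076  0.45287847 -0.24728653]
release_top 0.72 [0.5397 0.0758]
push_lip 0.6 [0.5454 0.1042]
push_lip 0.55 [0.5268 0.127 ]
rail 0.73 [ 0.5137 -0.0437]
rail 0.21 [ 0.5253 -0.132 ]
key_box 0.61 [ 0.5271 -0.1349]
bottle 0.62 [ 0.698  -0.1185]
keys 0.71 [0.6114 0.044 ]
radio 0.56 [ 0.5194 -0.0297]
radio 0.55 [ 0.6822 -0.3945]
torch 0.83 [0.7483 0.1951]
bowl 0.57 [0.6368 0.4081]
sensor_light 0.53 [ 0.5254 -0.4283]
```

View pics/c6.png

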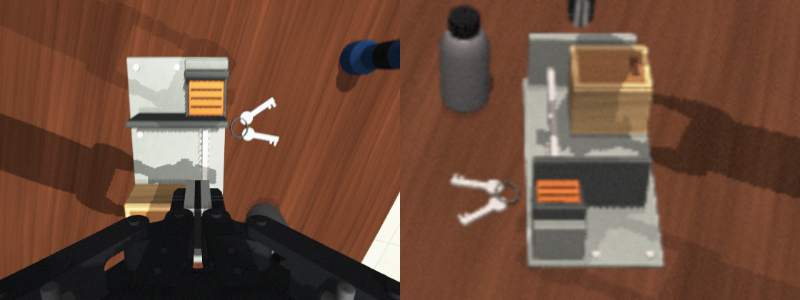

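Both views show the lip flush against the end block, and the box, keys and bottle where they were. The tool is clear, so I'm handing in.

```bash
python3 -c "
from rig import order; print(order.sign_off())"
```

```text
the job is handed in; nothing more can be done
None
```

The ratchet stop is open as far as I can tell, and the job is handed in; the sign-off gave no verdict. I pressed the orange pad to its hard stop (13.6 N upward) and kept it down while pushing the jaw about 90 mm back. It hit a firm stop (28 N) at TCP y ≈ 0.090 m, against a predicted 0.087. I then lifted clear; the clock read 11.8 s of the 35 s allowed.

**Last checks:** In the wrist and side pictures the push lip sits flush against the end block. The box, keys and bottle look unmoved, and the force on the tool is near zero. The jaw value cannot be read directly, so "home" rests on the pictures and the stop force.

**What disagreed:**
- **Fingertips:** The shut fingertips ended about 30 mm short of the reported TCP. I found the pad by descending slowly until the force rose.
- **Rail angle:** My estimates ran from 11.5° to 17°. I used 15°, and the jaw slid freely along it.
- **Object positions:** The side-camera network's before and after positions for the small objects mostly differ by 15 mm or less. The bottle and the light differ by about 20 mm. I put this down to network noise, since no contact showed outside the press and push. I did not take a fresh top picture to check the bowl, light, radio and torch.

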